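# Firm up the rocking corner of a pegged instrument plate

### The arm

A 7-joint arm with a two-finger parallel gripper is mounted at the origin on the work surface. World frame = base frame: x ahead of the robot, y to its left, z up, the work surface at z = 0. Lengths are in m, angles in rad, forces in N, time in s.
With the tool pointing down it reaches from about 0.425 to 0.875 m from the base axis. Payload 4.7 kg.
Tool frame: the origin (TCP) lies at the very end of the fingers, on their centre line; the grasp point (between the pads) lies 19 mm behind it; y points along the fingers, x is the direction in which the jaws open and shut, and the axes are right-handed (so a half turn about y gives the same grasp; the last joint's range is limited). The gripper opens to 85 mm and grips with 20 to 120 N. Pads are 22 mm wide; open, the fingers measure 114 mm over their backs; the gripper's body (76 mm by 85 mm) begins 54 mm behind the grasp point. The pads swing forward as they close: fully open they stand 13 mm farther back than shut.
Start: joints at [-1.313, 0.321, -0.07, 1.45, 0.023, 1.371, -0.057], TCP at [0.157, 0.631, 0.231] pointing down, gripper open.
Joint ranges: [-2.86, 2.86], [-0.3, 2.09], [-1.38, 1.24], [0.06, 2.45], [-1.56, 4.7], [0.09, 2.05], [-2.69, 2.69]. Speed limits (rad/s): [2.57, 2.57, 3.14, 3.14, 3.14, 3.14, 3.14].

### API

Orientations are given as a unit quaternion [w, x, y, z].
In Python, from cell import telemetry, camera, hand_in, find_in, place_of gives the robot as it stands.
- The arm moves only by the tool drive_tool, never from a script. Its argument "rows" is text: rows parted by semicolons, each of 5 numbers parted by spaces: the shift along the world's x, y, z in units of 60 mm (1.0 is 60 mm), then the turn about the world's z in units of 5 degrees (1.0 is 5 degrees), then the closure, from -1 (fully open) to 1 (shut), so that 0 is half open. A call has 1 to 8 rows; each row shifts and turns the commanded pose from where the row before left it; what a row does not reach is not made up. A row lasts 1/8 s, in which the tool goes at most 62.5 mm and 10.7 degrees, less where a joint would pass 70% of its speed; a pose out of reach is approached as far as the arm can. A call with a number of a shift or a turn outside -1 to 1 is refused whole. A call with a gripper value outside its range is refused whole. The fingers move at their own pace and stop on an object; "force" is the grip in N (left out, the last holds). Time passes only in rows, so rows that do not move let the fingers close. It gives the time, the measured TCP pose, the force and the opening at its end, in the units of the state.
- telemetry.sense(): the state, without advancing time (a new reading comes with each control period).
- camera(name): name is "scene" or "side" or "wrist"; returns a dict with "img" (400x640x3 uint8, red, green, blue), "intrinsics" (3x3 intrinsics, pixels), "xyz" and "rotation" of the camera in the world; the wrist camera has in their place "T_tool_cam" (4x4, takes a point from camera to tool coordinates, whose origin is the TCP and whose axes are the tool frame's). Camera axes: x right, y up, looking along -z (the intrinsics and any distortion apply to the point x, -y, -z); pixel columns grow to the right and rows downward; lengths in m; the calibration is good to about 2 mm. A picture is of the moment at which its call begins: read the wrist's pose just before it. There is no depth.
- hand_in(): hands the job in, once; it reports no verdict.
Trained networks look in the newest picture that a camera, given by its name, has taken for a name from the list of things; names that differ only in an ending like _2 or _b are one class to them, and where a whole thing is asked for, a point or a joint stands for the part that bears it (a point fixed in the world has none). Each returns a list of dicts, best first, with "p" (0 to 1); they miss things now and then, are a little off and sometimes report something else, mostly with a low value. They report only what shows in the picture. A call takes as long as a camera call. They do not tell look-alikes from the thing itself.
- find_in(camera, query): "centre" ([column, row] in pixels, amid what is visible of it).
- place_of(camera, query): "centre" ([column, row] in pixels: a listed point, or the origin of a listed thing).
The state is a dict: "clock": time; "joint_pos": joint angles; "joint_vel": joint speeds; "tau": joint torques, N m; "eef_pos": TCP position; "tcp_rot": TCP orientation; "wrist_force": force on the tool from outside, world axes, zero at the start; "torque": the same for the moment, N m; "opening": opening from 0.0 (shut) to 1.0 (fully open).
Only numpy, scipy, OpenCV 4.12 (cv2) and the standard library are available. Lean on these libraries where they do the work, as an engineer would, in place of code of your own. Each camera call takes 0.05 s, during which the arm holds its last target. There are 200 camera calls.

### The job

One corner of the pegged steel plate on its four-footed stand rocks: press down on the plate's corners one at a time until you find the one that gives. Then press the blue shim stud at that corner all the way down so that the plate lies level and firm, and leave the other three studs standing. Only touch and press: do not lift or shove the plate, and leave the instruments and everything else around it alone.

Things in the scene. Friction and masses are not known exactly. Their poses are not given: they have to be found in the camera images.
- plate_mid (a point): Centre of the top of a loose bright steel plate, 156 x 156 x 5 mm with a 24 mm square notch cut out of each corner (so a broad cross), 0.45 kg, lying on four round grey-capped feet (45 mm across) on a grey 180 x 180 x 8 mm base fixed to the table. Top about 27 mm above the table; x and y axes run along the plate's edges, z up.
- spot_1 (a point): Yellow dot, 14 mm across, flush on the plate's top at its corner +x +y (42 mm from the centre along both plate axes): the place to press that corner. The stud of the same corner is the nearest one, 33 mm farther out along the diagonal.
- spot_2 (a point): Yellow dot, 14 mm across, flush on the plate's top at its corner -x +y (42 mm from the centre along both plate axes): the place to press that corner. The stud of the same corner is the nearest one, 33 mm farther out along the diagonal.
- spot_3 (a point): Yellow dot, 14 mm across, flush on the plate's top at its corner -x -y (42 mm from the centre along both plate axes): the place to press that corner. The stud of the same corner is the nearest one, 33 mm farther out along the diagonal.
- spot_4 (a point): Yellow dot, 14 mm across, flush on the plate's top at its corner +x -y (42 mm from the centre along both plate axes): the place to press that corner. The stud of the same corner is the nearest one, 33 mm farther out along the diagonal.
- stud_a_top (a point): Centre of the top of a blue-headed round shim stud, 16 mm across, standing in the notch of one of the plate's corners, in the middle of that corner's foot (which corner this stud is at changes from run to run). Standing, its top is 11 mm above the plate's top (38 mm above the table); pressed flat, 3 mm above it (30 mm above the table).
- stud_a (a joint): How far stud a is pressed down, in m: 0 standing, 0.008 flat at its stop. It takes about 4 N to move, stays where it is left and cannot be brought back up. Pressing it raises the support under its corner by 6 mm: that firms up a corner that gives, but lifts a firm corner off level.
- stud_b_top (a point): Centre of the top of a blue-headed round shim stud, 16 mm across, standing in the notch of one of the plate's corners, in the middle of that corner's foot (which corner this stud is at changes from run to run). Standing, its top is 11 mm above the plate's top (38 mm above the table); pressed flat, 3 mm above it (30 mm above the table).
- stud_b (a joint): How far stud b is pressed down, in m: 0 standing, 0.008 flat at its stop. It takes about 4 N to move, stays where it is left and cannot be brought back up. Pressing it raises the support under its corner by 6 mm: that firms up a corner that gives, but lifts a firm corner off level.
- stud_c_top (a point): Centre of the top of a blue-headed round shim stud, 16 mm across, standing in the notch of one of the plate's corners, in the middle of that corner's foot (which corner this stud is at changes from run to run). Standing, its top is 11 mm above the plate's top (38 mm above the table); pressed flat, 3 mm above it (30 mm above the table).
- stud_c (a joint): How far stud c is pressed down, in m: 0 standing, 0.008 flat at its stop. It takes about 4 N to move, stays where it is left and cannot be brought back up. Pressing it raises the support under its corner by 6 mm: that firms up a corner that gives, but lifts a firm corner off level.
- stud_d_top (a point): Centre of the top of a blue-headed round shim stud, 16 mm across, standing in the notch of one of the plate's corners, in the middle of that corner's foot (which corner this stud is at changes from run to run). Standing, its top is 11 mm above the plate's top (38 mm above the table); pressed flat, 3 mm above it (30 mm above the table).
- stud_d (a joint): How far stud d is pressed down, in m: 0 standing, 0.008 flat at its stop. It takes about 4 N to move, stays where it is left and cannot be brought back up. Pressing it raises the support under its corner by 6 mm: that firms up a corner that gives, but lifts a firm corner off level.
- caliper: Slim titanium caliper, 130 x 34 x 8 mm, lying flat beside the stand, about 125 mm or more from the plate's centre; origin under its beam's middle. A bystander: leave it alone.
- iris_hook: Iris hook with blue handle, 130 x 13 x 7 mm, lying beside the stand. A bystander: leave it alone.
- lens_loop: Steel lens loop on a flat handle, 120 mm long, 6 mm thick, lying beyond the stand. A bystander: leave it alone.
- magnifier: Glass magnifier lens in a chrome ring, 60 mm across, 9 mm thick, lying flat beyond the stand. A bystander: leave it alone.
- gallipot: Small steel bowl, 64 mm across, 40 mm high, to the right. A bystander: leave it alone.
- oil_bottle: White bottle with a blue cap, 40 mm across, 100 mm tall, to the right. A bystander: leave it alone.
- case_lid_handle (a point): Knob of the open lid of the stainless instrument case (130 x 190 x 35 mm, fixed, to the left). A bystander: leave it alone.
- plate: The same plate; origin at its underside's centre, 5 mm below plate_mid. Nine green pegs, 10 mm tall, stand within 30 mm of its centre. One of its corners (drawn anew each time, its foot looks like the others) is not firm: pressed with 2 to 4 N at its yellow spot it gives way about 4 mm and springs back when let go; the other three do not give.
Mind the look-alikes: they are no part of the job. There is more than one size of the plate; the job needs the smallest.

How it is judged:
On the way, in this order (a step that is already met when the one before it is completed fails the run):
1. the corner that rocks is pressed so that the plate visibly dips (tilts over 1.7 degrees) with all four studs still standing (angle between plate_mid's own z axis and vertical above 0.03 rad and value of joint each of stud_a, stud_b, stud_c, stud_d below 0.002 m), for 0.04 s.
2. one stud is pressed flat (over 6.5 of 8 mm), the other three stand, and the plate is level (within 0.8 degrees) (((value of joint stud_a above 0.0065 m and value of joint each of stud_b, stud_c, stud_d below 0.002 m) or (value of joint stud_b above 0.0065 m and value of joint each of stud_a, stud_c, stud_d below 0.002 m) or (value of joint stud_c above 0.0065 m and value of joint each of stud_a, stud_b, stud_d below 0.002 m) or (value of joint stud_d above 0.0065 m and value of joint each of stud_a, stud_b, stud_c below 0.002 m)) and angle between plate_mid's own z axis and vertical below 0.014 rad), for 0.2 s.
At the end, for the whole second after the job is handed in: Exactly one stud is down by more than 6.5 mm and the other three by less than 2 mm; the plate lies level within 0.8 degrees (only so if the stud is that of the corner that gave), at rest, and within 10 mm of where it started (all of step 2 and distance of plate_mid from where it was at the start of the episode below 0.01 m and linear speed of plate below 0.02 m/s); the robot touches nothing.
It fails at once if the plate is lifted or shoved more than 12 mm (distance of plate_mid from where it was at the start of the episode above 0.012 m).
It fails at once if the plate is tipped more than 8 degrees (angle between plate_mid's own z axis and vertical above 0.14 rad).
It fails at once if a bystander is moved more than 15 mm (distance of any of caliper, iris_hook, lens_loop, magnifier, gallipot, oil_bottle from where it was at the start of the episode above 0.015 m or distance of case_lid_handle from where it was at the start of the episode above 0.03 m).
It also fails if it takes over 48 s, if anything falls off the work surface, if the arm or the gripper's body presses on something with over 40 N, if the wrist force passes 120 N, or if a joint passes its speed limit or range.

## Working session

There is one attempt and no reset: what is moved stays moved. The work goes in short steps, Python scripts to look and compute and a tool call to move; the robot and the scene stay as the last step left them, time stands still between calls to the robot, and variables do not carry over. Pictures are saved under pics/ and viewed, about 8 in all and at most 12, crops included, and the job is handed in when it is done.

Besides the shell and the picture viewer there is one more tool, called after "Call:" as name(argument=value, ...) on one line, values as JSON. drive_tool: Moves the arm, as the interface text tells. Its arguments: {"type":"object","properties":{"rows":{"type":"string"},"force":{"type":"number"}},"required":["rows"]}

```bash
mkdir -p pics; cat > h.py <<'E'
import numpy as np,cv2
from cell import telemetry,camera,hand_in,find_in,place_of
from scipy.spatial.transform import Rotation as R
def ray(c,px,st=None):
    K=np.array(c["intrinsics"]);x=(px[0]-K[0,2])/K[0,0];y=(px[1]-K[1,2])/K[1,1]
    d=np.array([x,-y,-1.])
    if "T_tool_cam" in c:
        T=np.array(c["T_tool_cam"]);q=st["tcp_rot"];Rt=R.from_quat([q[1],q[2],q[3],q[0]]).as_matrix()
        return Rt@T[:3,3]+np.array(st["eef_pos"]),Rt@T[:3,:3]@d
    r=np.array(c["rotation"])
    return np.array(c["xyz"]),r@d
def at(c,px,z,st=None):
    o,d=ray(c,px,st);return o+d*(z-o[2])/d[2]
def save(c,n):cv2.imwrite("pics/"+n,cv2.cvtColor(c["img"],cv2.COLOR_RGB2BGR))
E
python3 - <<'E'
from h import *
s=telemetry.sense();print(s)
for n in("scene","side"):
    c=camera(n);save(c,n+".png");print(n,{k:np.round(v,3).tolist() for k,v in c.items() if k!="img"})
    for q,z in(("plate_mid",.027),("spot_1",.027),("stud_a_top",.038)):
        for d in place_of(n,q)[:8]:print(q,np.round(d["centre"]),round(d["p"],2),at(c,d["centre"],z).round(3))
E
```

```text
{'clock': 0.0, 'joint_pos': array([-1.3129059 ,  0.32182222, -0.07009672,  1.45168746,  0.02258924,
        1.37082272, -0.05687431]), 'joint_vel': array([ 4.45014499e-04,  5.82494022e-04, -5.30579515e-04,  8.01190452e-04,
        1.43729937e-03, -1.39160621e-03,  4.67736564e-05]), 'tau': array([-5.66967210e-04, -4.93590045e+01, -3.82704036e-01, -3.14330971e+01,
        1.29075834e-02,  1.14065784e-02,  4.35941331e-06]), 'eef_pos': array([0.15680273, 0.63023304, 0.23021786]), 'tcp_rot': array([-0.55662339,  0.55752099,  0.43498676, -0.43603586]), 'wrist_force': array([ 0.03149306,  0.573726  , -0.46857492]), 'torque': array([-0.014492  ,  0.01010035,  0.01768943]), 'opening': 0.9983009836975523}
scene {'intrinsics': [[446.815, 0.0, 324.386], [0.0, 446.815, 197.588], [0.0, 0.0, 1.0]], 'xyz': [1.387, 0.054, 1.085], 'rotation': [0.639, 0.235, 0.256, 0.686]}Traceback (most recent call last):
  File "<stdin>", line 6, in <module>
  File "h.py", line 13, in at
    o,d=ray(c,px,st);return o+d*(z-o[2])/d[2]
        ~~~^^^^^^^^^
  File "h.py", line 11, in ray
    return np.array(c["xyz"]),r@d
                              ~^~
ValueError: matmul: Input operand 1 has a mismatch in its core dimension 0, with gufunc signature (n?,k),(k,m?)->(n?,m?) (size 3 is different from 4)
```

```bash
sed -i 's/r=np.array(c\["rotation"\])/q=c["rotation"];r=R.from_quat([q[1],q[2],q[3],q[0]]).as_matrix()/' h.py
python3 - <<'E'
from h import *
for n in("scene","side"):
    c=camera(n);save(c,n+".png");print(n,{k:np.round(v,3).tolist() for k,v in c.items() if k!="img"})
    for q,z in(("plate_mid",.027),("spot_1",.027),("stud_a_top",.038)):
        for d in place_of(n,q)[:8]:print(q,np.round(d["centre"]),round(d["p"],2),at(c,d["centre"],z).round(3))
E
```

```text
scene {'intrinsics': [[446.815, 0.0, 324.386], [0.0, 446.815, 197.588], [0.0, 0.0, 1.0]], 'xyz': [1.387, 0.054, 1.085], 'rotation': [0.639, 0.235, 0.256, 0.686]}
plate_mid [331. 219.] 0.94 [0.564 0.007 0.027]
plate_mid [415. 185.] 0.75 [0.409 0.268 0.027]
plate_mid [280. 158.] 0.57 [ 0.319 -0.179  0.027]
spot_1 [250. 168.] 0.97 [ 0.37  -0.273  0.027]
spot_1 [421. 165.] 0.94 [0.319 0.292 0.027]
spot_1 [316. 227.] 0.93 [ 0.599 -0.035  0.027]
spot_1 [386. 175.] 0.91 [0.374 0.177 0.027]
spot_1 [340. 235.] 0.88 [0.623 0.037 0.027]
spot_1 [440. 191.] 0.87 [0.432 0.345 0.027]
spot_1 [407. 202.] 0.81 [0.482 0.238 0.027]
spot_1 [300. 156.] 0.8 [ 0.305 -0.115  0.027]
stud_a_top [319. 198.] 0.58 [ 0.493 -0.034  0.038]
side {'intrinsics': [[400.503, 0.0, 316.074], [0.0, 400.503, 198.818], [0.0, 0.0, 1.0]], 'xyz': [0.233, 0.602, 0.881], 'rotation': [-0.223, -0.081, 0.334, 0.912]}
plate_mid [307. 209.] 0.91 [0.571 0.002 0.027]
plate_mid [330. 326.] 0.81 [0.371 0.271 0.027]
plate_mid [420. 199.] 0.77 [ 0.308 -0.175  0.027]
plate_mid [354. 119.] 0.44 [ 0.614 -0.412  0.027]
spot_1 [353. 304.] 0.98 [0.346 0.199 0.027]
spot_1 [419. 172.] 0.81 [ 0.342 -0.273  0.027]
spot_1 [304. 352.] 0.74 [0.392 0.347 0.027]
spot_1 [304. 300.] 0.72 [0.45  0.244 0.027]
spot_1 [308. 188.] 0.66 [ 0.606 -0.064  0.027]
spot_1 [389. 196.] 0.66 [ 0.389 -0.145  0.027]
spot_1 [328. 208.] 0.65 [ 0.523 -0.027  0.027]
spot_1 [425. 217.] 0.63 [ 0.277 -0.117  0.027]
stud_a_top [342. 206.] 0.45 [ 0.487 -0.041  0.038]
```

View pics/scene.png

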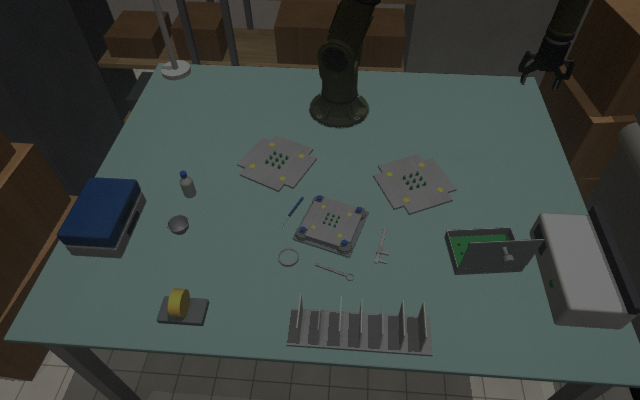

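View pics/side.png

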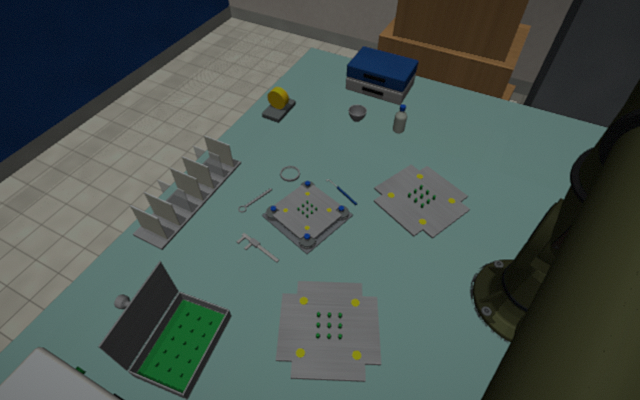

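The stand with the studded small plate is at (331,219) in the scene view and (307,209) in the side view. The two bigger plates lying flat are the look-alikes. I'm moving over the stand and closing the gripper.

Call:
drive_tool(rows=".5 -.8 .1 0 1;.5 -.8 .1 0 1;.5 -.8 .1 0 1;.5 -.8 .1 0 1;.5 -.8 .1 0 1;.5 -.8 .1 0 1;.5 -.8 .1 0 1;.5 -.8 .1 0 1")

```text
clock: 1.5
eef_pos: [0.3978, 0.2451, 0.2799]
tcp_rot: [0.557, -0.557, -0.436, 0.435]
wrist_force: [0.9, 1.4, -0.3]
opening: -0.001
```

Call:
drive_tool(rows=".45 -.65 0 0 1;.45 -.65 0 0 1;.45 -.65 0 0 1;.45 -.65 0 0 1;.45 -.65 0 0 1;.45 -.65 0 0 1;0 0 0 0 1")

```text
clock: 2.38
eef_pos: [0.56, 0.0081, 0.2794]
tcp_rot: [-0.558, 0.56, 0.433, -0.434]
wrist_force: [-0.7, 0.3, -0.4]
opening: 0.002
```

```bash
cat >> h.py <<'E'
def wrist(n):
    s=telemetry.sense();c=camera("wrist");save(c,n)
    print(s["eef_pos"].round(4),"F",s["wrist_force"].round(2),"clock",s["clock"])
    for q,z in(("plate_mid",.027),("spot_1",.027),("stud_a_top",.038)):
        for d in place_of("wrist",q)[:6]:print(q,np.round(d["centre"],1),round(d["p"],2),at(c,d["centre"],z,s).round(4))
    return s,c
E
python3 - <<'E'
from h import *
s,c=wrist("w1.png")
print(c["T_tool_cam"],c["intrinsics"])
q=s["tcp_rot"];print(R.from_quat([q[1],q[2],q[3],q[0]]).as_matrix().round(3))
E
```

```text
[0.56   0.0081 0.2794] F [-0.67  0.34 -0.43] clock 2.375
plate_mid [321.7 170.1] 0.59 [0.5683 0.0066 0.027 ]
spot_1 [130.6  51. ] 0.79 [ 0.3939 -0.1572  0.027 ]
spot_1 [355.2 204.3] 0.65 [0.6185 0.035  0.027 ]
spot_1 [287.1 135.1] 0.62 [ 0.5197 -0.0212  0.027 ]
spot_1 [501.7  14.6] 0.59 [0.4568 0.2262 0.027 ]
spot_1 [287.6 200.5] 0.58 [ 0.5938 -0.0418  0.027 ]
spot_1 [364.4 134.8] 0.56 [0.541  0.0633 0.027 ]
stud_a_top [264.8 107.3] 0.64 [ 0.4845 -0.0349  0.038 ]
[[ 9.99999697e-01  6.86731350e-04 -3.67477464e-04  5.14827845e-04]
 [-5.44961069e-04  2.79823697e-01 -9.60051249e-01 -1.43124856e-01]
 [-5.56468387e-04  9.60051158e-01  2.79823987e-01  7.25981804e-02]
 [ 0.00000000e+00  0.00000000e+00  0.00000000e+00  1.00000000e+00]] [[346.7738947    0.         321.27559243]
 [  0.         346.7738947  198.78293118]
 [  0.           0.           1.        ]]
[[ 0.249  0.001 -0.969]
 [ 0.969 -0.003  0.249]
 [-0.002 -1.    -0.001]]
```

View pics/w1.png

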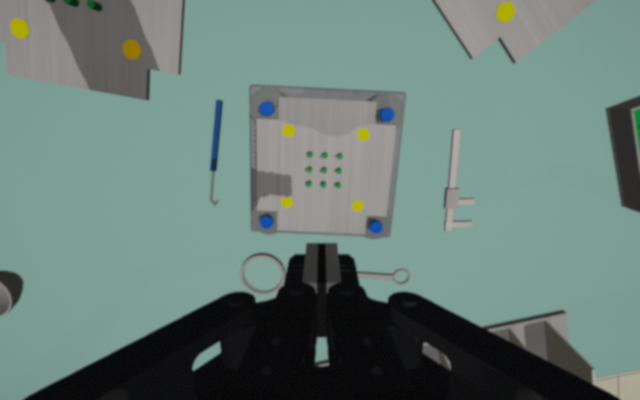

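The wrist view shows the stand with spots near (288,131), (363,134), (287,203) and (358,206), and studs near (266,108), (387,115), (266,222) and (376,227). I'll refine these by colour and fit them to the known geometry.

```bash
cat >> h.py <<'E'
def blobs(c,s):
    hsv=cv2.cvtColor(c["img"],cv2.COLOR_RGB2HSV);out={}
    for nm,lo,hi,z in(("spot",(22,150,120),(36,255,255),.027),("stud",(105,150,60),(125,255,255),.038)):
        n,l,st,ce=cv2.connectedComponentsWithStats(cv2.inRange(hsv,lo,hi))
        out[nm]=[(ce[i].round(1),st[i,4],at(c,ce[i],z,s)) for i in range(1,n) if st[i,4]>25]
    return out
E
python3 - <<'E'
from h import *
c={};s=telemetry.sense();c=camera("wrist")
b=blobs(c,s)
P={}
for k in b:
    P[k]=np.array([p for _,_,p in b[k] if np.hypot(*(p[:2]-[.566,.005]))<.12])
    for x in b[k]:print(k,x[0],x[1],x[2].round(4))
# fit
sp,st=P["spot"][:,:2],P["stud"][:,:2]
print("means",sp.mean(0),st.mean(0))
for a in(sp,st):
    d=a-a.mean(0);r=np.hypot(*d.T);th=(np.degrees(np.arctan2(d[:,1],d[:,0]))-45)%90;print(r.round(4),th.round(1))
E
```

```text
spot [498.9  17.8] 267 [0.4553 0.2295 0.027 ]
spot [13.5 28.3] 274 [ 0.3444 -0.2609  0.027 ]
spot [126.3  50.6] 267 [ 0.3925 -0.1558  0.027 ]
spot [282.2 133.2] 97 [ 0.5148 -0.0192  0.027 ]
spot [357.  137.7] 97 [0.54   0.0613 0.027 ]
spot [280.5 204.7] 82 [ 0.5954 -0.0441  0.027 ]
spot [350.9 208.5] 84 [0.6203 0.0365 0.027 ]
stud [210.4 135.8] 295 [ 0.4979 -0.0951  0.038 ]
stud [260.6 111.5] 155 [ 0.4863 -0.0342  0.038 ]
stud [380.4 118.5] 151 [0.5245 0.0895 0.038 ]
stud [259.7 224. ] 128 [ 0.6096 -0.0722  0.038 ]
stud [368.8 230. ] 127 [0.6479 0.0512 0.038 ]
means [0.56764608 0.00862061] [0.5670639  0.00856356]
[0.0597 0.0595 0.0596 0.0596] [72.8 72.7 72.8 72.8]
[0.0914 0.0914 0.0913 0.0914] [72.9 72.7 72.7 72.8]
```

Call:
drive_tool(rows="-.4 -.2 -.7 -.56 1;-.35 -.25 -.7 0 1;0 0 -.8 0 1;0 0 -.8 0 1;0 0 -.6 0 1;0 0 -.2 0 1;0 0 0 0 1")

```text
clock: 3.5
eef_pos: [0.5139, -0.0136, 0.0515]
tcp_rot: [0.567, -0.567, -0.422, 0.422]
wrist_force: [0.7, 0.1, -0.1]
opening: 0.001
```

Call:
drive_tool(rows="0 -.09 -.2 0 1;0 0 -.12 0 1;0 0 0 0 1")

```text
clock: 3.88
eef_pos: [0.5137, -0.0198, 0.0319]
tcp_rot: [0.568, -0.568, -0.421, 0.422]
wrist_force: [-0.1, -0.6, 0.4]
opening: -0.001
```

```bash
python3 - <<'E'
from h import *
s=telemetry.sense();c=camera("wrist");save(c,"w2.png");print(s["eef_pos"],s["wrist_force"])
b=blobs(c,s)
for k in b:
    for x in b[k]:print(k,x[0],x[1],x[2].round(4))
E
```

```text
[ 0.51365401 -0.01977502  0.031875  ] [-0.10041812 -0.63055481  0.41105292]
spot [502.  263.3] 602 [0.5404 0.0614 0.027 ]
stud [157.7 256.8] 1527 [ 0.487  -0.0851  0.038 ]
stud [268.4 221.8] 1051 [ 0.4857 -0.034   0.038 ]
stud [575.1 223.6] 1103 [0.5238 0.0892 0.038 ]
```

View pics/w2.png

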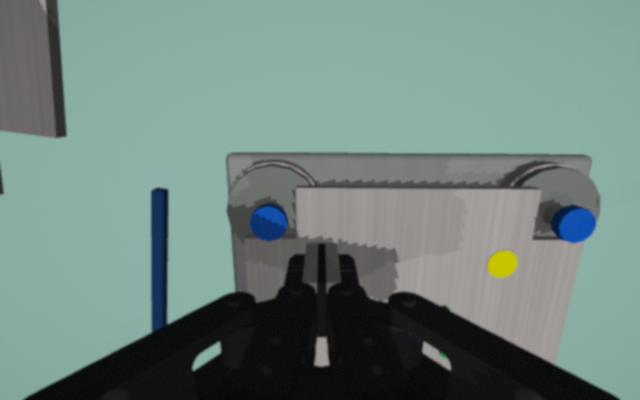

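The tip sits on spot A, which it hides. The stud stands clear at (268,222), and positions agree within 1 mm. Now I press in small steps.

Call:
drive_tool(rows="0 0 -.05 0 1;0 0 -.04 0 1;0 0 0 0 1")

```text
clock: 4.3
eef_pos: [0.5142, -0.0196, 0.0271]
tcp_rot: [0.568, -0.568, -0.422, 0.422]
wrist_force: [-1.4, -0.0, 3.3]
opening: -0.007
```

Call:
drive_tool(rows="0 0 -.03 0 1;0 0 0 0 1")

```text
clock: 4.55
eef_pos: [0.5142, -0.0196, 0.027]
tcp_rot: [0.568, -0.567, -0.422, 0.421]
wrist_force: [-6.9, -0.4, 19.6]
opening: 0.001
```

Corner A is firm: no movement at nearly 20 N. On to B.

Call:
drive_tool(rows="0 0 .4 0 1;.2 .65 0 0 1;.23 .7 0 0 1;0 0 -.15 0 1;0 0 -.15 0 1;0 0 0 0 1")

```text
clock: 5.3
eef_pos: [0.5385, 0.0597, 0.0298]
tcp_rot: [0.568, -0.568, -0.42, 0.422]
wrist_force: [-0.2, -0.3, -0.1]
opening: -0.003
```

Call:
drive_tool(rows=".02 .02 -.03 0 1;0 0 -.03 0 1;0 0 0 0 1")

```text
clock: 5.68
eef_pos: [0.5409, 0.0624, 0.0274]
tcp_rot: [0.568, -0.568, -0.422, 0.422]
wrist_force: [-0.3, 1.1, 1.1]
opening: 0.001
```

Call:
drive_tool(rows="0 0 -.01 0 1;0 0 0 0 1")

```text
clock: 5.92
eef_pos: [0.541, 0.0625, 0.0271]
tcp_rot: [-0.568, 0.568, 0.422, -0.422]
wrist_force: [-1.8, -0.3, 3.1]
opening: -0.0
```

Call:
drive_tool(rows="0 0 -.02 0 1;0 0 0 0 1")

```text
clock: 6.18
eef_pos: [0.5411, 0.0626, 0.0259]
tcp_rot: [0.568, -0.568, -0.422, 0.422]
wrist_force: [-1.5, -0.0, 4.8]
opening: 0.001
```

It may be giving, so I'll go a little further.

Call:
drive_tool(rows="0 0 -.02 0 1;0 0 0 0 1")

```text
clock: 6.42
eef_pos: [0.5411, 0.0627, 0.0248]
tcp_rot: [0.568, -0.567, -0.422, 0.422]
wrist_force: [-2.0, -0.0, 6.5]
opening: 0.003
```

Call:
drive_tool(rows="0 0 -.02 0 1;0 0 0 0 1")

```text
clock: 6.68
eef_pos: [0.5411, 0.0627, 0.0239]
tcp_rot: [0.568, -0.567, -0.422, 0.422]
wrist_force: [-3.2, 0.5, 8.2]
opening: 0.004
```

Call:
drive_tool(rows="0 0 -.02 0 1;0 0 0 0 1")

```text
clock: 6.92
eef_pos: [0.5411, 0.0627, 0.0237]
tcp_rot: [0.568, -0.567, -0.422, 0.422]
wrist_force: [-6.3, -1.2, 16.1]
opening: -0.0
```

Corner B gives about 3.4 mm and then stops. I'll test the other two for confirmation.

Call:
drive_tool(rows="0 0 .45 0 1;.65 -.22 0 0 1;.67 -.21 0 0 1;0 0 -.15 0 1;0 0 -.15 0 1;0 0 -.02 0 1;0 0 0 0 1")

```text
clock: 7.8
eef_pos: [0.6194, 0.0374, 0.0296]
tcp_rot: [0.568, -0.567, -0.422, 0.422]
wrist_force: [-0.1, -0.2, 0.3]
opening: 0.003
```

Call:
drive_tool(rows="0 0 -.04 0 1;0 0 0 0 1")

```text
clock: 8.05
eef_pos: [0.62, 0.037, 0.0275]
tcp_rot: [0.568, -0.567, -0.422, 0.422]
wrist_force: [0.0, 0.4, 0.3]
opening: -0.006
```

Call:
drive_tool(rows="0 0 -.02 0 1;0 0 0 0 1")

```text
clock: 8.3
eef_pos: [0.6203, 0.0369, 0.0272]
tcp_rot: [0.568, -0.567, -0.422, 0.422]
wrist_force: [-1.4, 0.1, 5.4]
opening: 0.001
```

Call:
drive_tool(rows="0 0 -.02 0 1;0 0 0 0 1")

```text
clock: 8.55
eef_pos: [0.6203, 0.0369, 0.0271]
tcp_rot: [0.568, -0.567, -0.422, 0.421]
wrist_force: [-6.4, 0.2, 13.2]
opening: 0.0
```

Call:
drive_tool(rows="0 0 .4 0 1;-.21 -.66 0 0 1;-.2 -.68 0 0 1;0 0 -.15 0 1;0 0 -.15 0 1;0 0 -.04 0 1;0 0 0 0 1")

```text
clock: 9.43
eef_pos: [0.5956, -0.0423, 0.0281]
tcp_rot: [0.567, -0.567, -0.422, 0.422]
wrist_force: [-0.2, 0.7, 0.3]
opening: -0.0
```

Call:
drive_tool(rows="0 0 -.04 0 1;0 0 0 0 1")

```text
clock: 9.68
eef_pos: [0.5961, -0.0428, 0.0272]
tcp_rot: [0.568, -0.567, -0.422, 0.422]
wrist_force: [-0.8, 0.9, 5.8]
opening: 0.001
```

Call:
drive_tool(rows="0 0 -.03 0 1;0 0 0 0 1")

```text
clock: 9.93
eef_pos: [0.5962, -0.0428, 0.0271]
tcp_rot: [0.568, -0.567, -0.423, 0.421]
wrist_force: [-5.5, 1.4, 16.7]
opening: 0.003
```

Only B gives; A, C and D are firm. Moving to B's stud at (0.524, 0.089).

Call:
drive_tool(rows="0 0 .6 0 1;-.4 .73 0 0 1;-.4 .73 0 0 1;-.4 .74 0 0 1;0 0 -.2 0 1;0 0 0 0 1")

```text
clock: 10.68
eef_pos: [0.5231, 0.088, 0.0478]
tcp_rot: [-0.567, 0.568, 0.421, -0.422]
wrist_force: [-0.2, 0.2, -0.2]
opening: 0.004
```

```bash
python3 - <<'E'
from h import *
s=telemetry.sense();c=camera("wrist");save(c,"w3.png");print(s["eef_pos"],s["wrist_force"])
b=blobs(c,s)
for k in b:
    for x in b[k]:print(k,x[0],x[1],x[2].round(4))
E
```

```text
[0.5231478  0.08799903 0.04776692] [-0.190122    0.20564878 -0.20368444]
spot [581.1  17.9] 1386 [0.4544 0.2252 0.027 ]
spot [121.6 286.4] 477 [ 0.5153 -0.02    0.027 ]
spot [275.3 285.2] 221 [0.5382 0.0585 0.027 ]
stud [ 56.5 253. ] 812 [ 0.4857 -0.0333  0.038 ]
stud [324.2 240.5] 32 [0.5166 0.0919 0.038 ]
stud [  3.6 314.6] 547 [ 0.5086 -0.076   0.038 ]
```

View pics/w3.png

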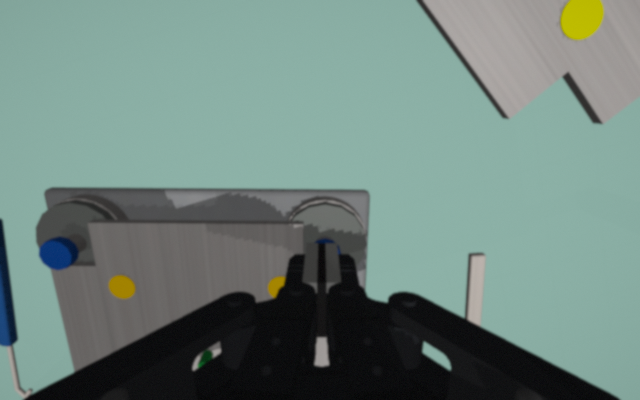

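The tip is over stud B, whose far edge just shows at (324,240). The caliper is clear. Pressing down.

Call:
drive_tool(rows=".015 .02 -.14 0 1;0 0 -.05 0 1;0 0 -.04 0 1;0 0 0 0 1")

```text
clock: 11.22
eef_pos: [0.5247, 0.089, 0.0345]
tcp_rot: [-0.568, 0.568, 0.422, -0.421]
wrist_force: [0.7, -0.9, 1.9]
opening: -0.003
```

Call:
drive_tool(rows="0 0 -.04 0 1;0 0 -.03 0 1;0 0 0 0 1")

```text
clock: 11.6
eef_pos: [0.5246, 0.0895, 0.0303]
tcp_rot: [-0.568, 0.568, 0.422, -0.422]
wrist_force: [0.7, -1.8, 2.3]
opening: 0.002
```

Call:
drive_tool(rows="0 0 -.02 0 1;0 0 0 0 1")

```text
clock: 11.85
eef_pos: [0.5246, 0.0896, 0.03]
tcp_rot: [0.568, -0.567, -0.422, 0.422]
wrist_force: [-2.1, -3.4, 11.3]
opening: 0.001
```

Call:
drive_tool(rows="0 0 -.02 0 1;0 0 0 0 1")

```text
clock: 12.1
eef_pos: [0.5247, 0.0896, 0.0299]
tcp_rot: [0.568, -0.567, -0.422, 0.422]
wrist_force: [-4.5, -3.5, 18.7]
opening: 0.002
```

The stud hit its stop at z 0.030. I'll lift off and check that corner B is now firm.

Call:
drive_tool(rows="0 0 .4 0 1;.27 -.46 0 0 1;0 0 -.15 0 1;0 0 -.16 0 1;0 0 -.05 0 1;0 0 0 0 1")

```text
clock: 12.85
eef_pos: [0.5399, 0.0627, 0.0297]
tcp_rot: [0.568, -0.567, -0.422, 0.422]
wrist_force: [0.2, 0.1, -0.0]
opening: -0.004
```

Call:
drive_tool(rows="0 0 -.03 0 1;0 0 -.03 0 1;0 0 0 0 1")

```text
clock: 13.22
eef_pos: [0.5408, 0.0622, 0.0271]
tcp_rot: [0.568, -0.567, -0.422, 0.422]
wrist_force: [-1.1, 0.8, 2.1]
opening: 0.003
```

Call:
drive_tool(rows="0 0 -.03 0 1;0 0 0 0 1")

```text
clock: 13.48
eef_pos: [0.5408, 0.0623, 0.0263]
tcp_rot: [0.568, -0.567, -0.422, 0.422]
wrist_force: [-4.6, -0.1, 12.1]
opening: 0.002
```

Call:
drive_tool(rows="0 0 .5 0 1;.1 -.3 .8 0 1;.2 -.5 .9 0 1;.2 -.3 .9 0 1;0 0 .9 0 1;0 0 0 0 1;0 0 0 0 1")

```text
clock: 14.35
eef_pos: [0.5701, -0.0036, 0.2638]
tcp_rot: [0.568, -0.567, -0.422, 0.422]
wrist_force: [-0.4, 0.8, -0.6]
opening: 0.0
```

```bash
python3 - <<'E'
from h import *
s=telemetry.sense();c=camera("wrist");save(c,"w4.png");print(s["eef_pos"],s["wrist_force"],s["clock"])
b=blobs(c,s)
for k in b:
    for x in b[k]:print(k,x[0],x[1],x[2].round(4))
E
```

```text
[ 0.57014539 -0.00363681  0.26384282] [-0.39844219  0.7949504  -0.55365297] 14.35
spot [ 8.4 26.4] 291 [ 0.3452 -0.2609  0.027 ]
spot [125.4  43.3] 294 [ 0.3931 -0.1561  0.027 ]
spot [291.8 121.3] 112 [ 0.5148 -0.0193  0.027 ]
spot [370.6 121.8] 112 [0.5396 0.0614 0.027 ]
spot [293.  196.8] 94 [ 0.5951 -0.0442  0.027 ]
spot [367.1 197.4] 90 [0.6202 0.0365 0.027 ]
stud [268.3  98.9] 172 [ 0.4861 -0.0342  0.038 ]
stud [393.5  99.7] 164 [0.5238 0.0882 0.038 ]
stud [216.6 129.5] 336 [ 0.4996 -0.0962  0.038 ]
stud [272.7 218.1] 134 [ 0.6095 -0.072   0.038 ]
stud [387.1 218.9] 138 [0.6476 0.0512 0.038 ]
```

View pics/w4.png

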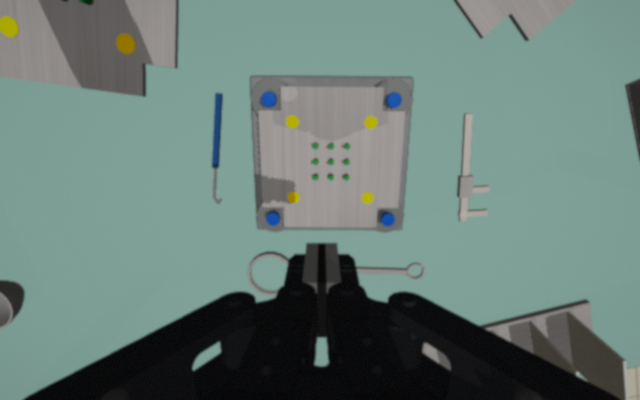

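The plate hasn't moved, the bystanders are in place, and the contact readings show B's stud at its stop. Handing in.

```bash
python3 -c "from cell import hand_in;print(hand_in())"
```

```text
the job is handed in; nothing more can be done
None
```

I found the rocking corner, pressed its stud flat and handed the job in at about 14.4 s. No verdict is reported.

- **Which corner:** I pressed all four corners of the small plate on the stand. The spot at about (0.540, 0.061) gave about 3.4 mm and then stopped. That is a tilt of about 0.056 rad by calculation; I did not measure the angle. The other three held at about 0.027 m under 13 to 20 N.
- **The stud:** I pressed the stud at that corner, at about (0.524, 0.089), down to its stop. The tip ended at 0.030 m under about 19 N, which matches the flat height given.
- **Last checks:** The final wrist picture showed the spots within about 0.5 mm of where they started. The caliper and other nearby instruments looked in place, and the arm was clear above. I never touched the other three studs.

Two readings did not match fully:
- **Force on the soft corner:** it took about 5 to 8 N at the wrist to move, against the 2 to 4 N stated.
- **After pressing the stud:** the corner read 0.0271 m under 2 N and still gave about 0.8 mm under 12 N. Before, it went down to 0.0237 m under 16 N.

I judged the plate level from the contact heights and the spots' unchanged positions, not from a direct angle measurement.

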